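Start and seat a wing-head wood screw in the sample case

ROBOT

A 6-joint arm with a two-finger parallel gripper is mounted at the origin on the work surface. World frame = base frame: x ahead of the robot, y to its left, z up, the work surface at z = 0. Lengths are in mm, angles in rad, forces in N, time in s.
With the tool pointing down it reaches from about 350 to 975 mm from the base axis. Payload 17.4 kg.
Tool frame: the origin (TCP) lies midway between the tips of the shut fingers; the grasp point (between the pads) lies 19 mm behind it (bot.hold_point_z is the distance from the TCP to the grasp point, in mm); z points along the fingers, y is the line along which they close (so a half turn about z gives the same grasp; the last joint's range is limited). The gripper opens to 85 mm and grips with 20 to 120 N. Pads are 22 mm wide; open, the fingers measure 114 mm over their backs; the gripper's body (76 mm by 85 mm) begins 54 mm behind the grasp point. The pads swing forward as they close: fully open they stand 13 mm farther back than shut.
Start: joints at [1.184, 0.116, 1.442, -0, 1.584, -0.038], TCP at [230.703, 634.357, 192.003] pointing down, gripper open.
Joint ranges: [-2.83, 2.83], [-0.83, 2.19], [0.07, 2.5], [-1.14, 4.28], [0.01, 3], [-2.97, 2.97]. Speed limits (rad/s): [1.89, 1.89, 2.22, 3.14, 3.14, 3.14].

INTERFACE

Orientations are given as a unit quaternion [w, x, y, z].
In Python, from bench import bot gives the robot as it stands.
- The arm moves only by the shell command python3 -m creep 'ROWS' [OPENING] [FORCE]. ROWS is JSON, a list that holds one entry, the list of rows, each a list of 6 numbers: the shift along the world's x, y, z normalised to -1 to 1, where 1 is 30 cm, then the turn, a rotation vector about the world's x, y, z normalised to -1 to 1, where 1 is 0.08 rad. In form: [[[tx, ty, tz, wx, wy, wz], ...]]. A call has exactly 5 rows; each row shifts and turns the commanded pose from where the row before left it; what a row does not reach is not made up. A row lasts 1/8 s, in which the tool goes at most 62.5 mm and 10.7 degrees, less where a joint would pass 70% of its speed; a pose out of reach is approached as far as the arm can. A call with a number of a shift or a turn outside -1 to 1 is refused whole. A call with a gripper value outside its range is refused whole. OPENING is the closure, from -1 (fully open) to 1 (shut), so that 0 is half open, set as the call begins (- or left out, the last holds). The fingers move at their own pace and stop on an object; FORCE is the grip in N (left out, the last holds). Time passes only in rows, so rows that do not move let the fingers close, or fill a call up. It gives the time, the measured TCP pose, the force, the opening and the grip force at its end, in the units of the state.
- bot.observe(): the state, without advancing time (a new reading comes with each control period).
- bot.snapshot(name): name is "scene" or "top"; returns the picture (480x640x3 uint8, blue, green, red); there is no depth.
- bot.camera_params(name): a dict with "camera_matrix" (3x3 intrinsics, pixels), "rvec" (rotation vector, rad) and "tvec" (3), from world to camera coordinates, as OpenCV has them. Camera axes: x right, y down, z forward; pixel columns grow to the right and rows downward; lengths in mm; the calibration is good to about 2 mm. A picture is of the moment at which its call begins. camera_params takes no time and is no camera call.
- bot.hand_in(): hands the job in; it is judged then, once.
Trained networks look in the newest picture that a camera, given by its name, has taken for a name from the list of things; names that differ only in an ending like _2 or _b are one class to them, and where a whole thing is asked for, a point or a joint stands for the part that bears it (a point fixed in the world has none). Each returns a list of dicts, best first, with "conf" (0 to 1); they miss things now and then, are a little off and sometimes report something else, mostly with a low value. They report only what shows in the picture. A call takes as long as a camera call. They do not tell look-alikes from the thing itself.
- bot.find_in(camera, query): "extent" ([left, top, width, height] in pixels, round what is visible of it).
- bot.trace(camera, query): "mask" (480x640 bool, what is visible of it) and "extent" ([left, top, width, height] in pixels, round what is visible of it).
- bot.spot_point(camera, query): "point" ([row, column] in pixels: a listed point, or the origin of a listed thing).
The state is a dict: "time_s": time; "q": joint angles; "joint_velocities": joint speeds; "joint_efforts": joint torques, N m; "tcp_pos": TCP position; "ee_rot": TCP orientation; "wrist_force": force on the tool from outside, world axes, zero at the start; "torque": the same for the moment, N m; "grip_width": opening from 0.0 (shut) to 1.0 (fully open); "grip_force": force on a finger pad.
Only numpy, scipy, OpenCV 4.12 (cv2) and the standard library are available. Lean on these libraries where they do the work, as an engineer would, in place of code of your own. Each camera call takes 0.05 s, during which the arm holds its last target. There are 200 camera calls.

TASK

Take the wing-headed wood screw out of the little screw rack, stand it upright in the empty pilot hole of the sample case's end block, then press down firmly while turning it clockwise so that its thread bites, and drive it until its flange lies flat on the steel strap like the screw at the other end. Press firmly but never with 45 N or more, and stop turning once the flange is flat: forcing or overtightening splits the timber. Let go of the screw and leave the other things where they are.

Things in the scene. Friction and masses are not known exactly. Their poses are not given: they have to be found in the camera images.
- screw: Steel wing-head wood screw standing in one of the rack's holes. Origin on its axis at the underside of its flange (32 mm diameter, 3 mm thick), z up, away from the tip. On the flange an upright flat wing, 36 mm along x, 12 mm thick along y, from z = 3 to 30 mm: grip it across y. Below: 11 mm shank, thread 20 mm across from 10 to 21 mm below the flange, tip at -34 mm. About 80 g.
- screw_tip (a point): The tip of the screw, on its axis, 34 mm below the flange's underside, tapered to 4 mm. The coarse three-start thread is right-handed: it goes in clockwise seen from above, about 3.3 mm down per radian. With the flange flat on the strap the turning gets stiff (about 0.1 N m); it may be turned some 0.3 rad past the first touch to draw it flat, much more overtightens it.
- pilot (a point): Mouth of the empty pilot hole: centre of the 23 mm round hole, on the top face of the steel strap, 60 mm above the table; z up, y along the case. Stood in it, the screw stops with its flange 10 to 15 mm above the strap and, without a push of about 10 N, only spins there. Pushed with 12 to 20 N and turned clockwise, it goes down step by step and holds what it has gained.
- case: Timber sample case, fixed. End block 90 mm (x) by 80 (y) by 60 high with the pilot hole, origin on the table below the hole; towards +y three open compartments (110 wide, 55 high, 270 long), then a second end block with a screw already home (y = 350 mm). Driving the screw home takes up to 3.3 rad or more in all, so let go, turn back and take it again; forced straight down it does not go.
- rack: Wooden screw rack, fixed, 70 mm (x) by 220 mm (y) by 42 mm high, origin at the centre of its underside; three 25 mm holes through it at y = -72, 0 and 72 mm.
- pin: Steel locating pin with a round knob head and smooth 16 mm shank, in another hole of the rack; leave it alone. Origin on its axis at the underside of its 32 mm flange, head 26 mm high.
- core: Layered rammed-earth sample cylinder, 100 mm diameter, 135 mm high, origin at the centre of its underside; leave alone.
- cup: Paper cup, 72 mm across, 90 mm high, origin at the centre of its underside; leave alone.
- jar: Amber jar, 64 mm diameter, 80 mm high, in the tray, origin at the centre of its underside; leave alone.
- mouse: Grey computer mouse, 100 by 60 by 30 mm, origin at the centre of its underside; leave alone.
- driver: Screwdriver with a plastic handle, about 200 mm long, lying on the table; not needed, leave alone.
There are look-alikes about, which are no part of the job. Leave any blue, green or turquoise look-alike of the screw alone.

How it is judged:
By the outcome, as a careful person would: the job done as asked, in the order asked, and still so for the second after the job is handed in, with the robot touching nothing.
It also fails if it takes over 64 s, if anything falls off the work surface, if the arm or the gripper's body presses on something with over 40 N, if the wrist force passes 120 N, or if a joint passes its speed limit or range.

## Working session

There is one attempt and no reset: what is moved stays moved. The work goes in short steps, Python scripts to look and compute and a shell command to move; the robot and the scene stay as the last step left them, time stands still between calls to the robot, and variables do not carry over. Pictures are saved under pics/ and viewed, at most 10 in all, crops included, and the job is handed in when it is done.

```bash
mkdir -p pics; python3 - <<'E'
from bench import bot
import cv2
for c in("scene","top"):
    im=bot.snapshot(c); cv2.imwrite(f"pics/{c}0.png",im)
    for q in("screw","pilot","pin","rack"):
        print(c,q,[(round(d['conf'],2),[round(float(v)) for v in d['point']]) for d in bot.spot_point(c,q)])
print(bot.observe()); print(bot.camera_params("top"),bot.camera_params("scene"))
E
```

```text
scene screw [(0.94, [292, 245]), (0.83, [229, 261]), (0.77, [257, 237]), (0.69, [227, 224])]
scene pilot [(0.79, [249, 355])]
scene pin [(0.76, [263, 267])]
scene rack [(0.71, [270, 237])]
top screw [(0.84, [337, 414]), (0.77, [275, 394]), (0.66, [265, 356]), (0.62, [329, 372]), (0.46, [218, 374]), (0.44, [346, 482])]
top pilot [(0.97, [271, 263])]
top pin [(0.66, [265, 356])]
top rack [(0.94, [276, 389]), (0.62, [189, 437])]
{'time_s': 0.5, 'q': array([ 1.18417771e+00,  1.16012663e-01,  1.44164551e+00,  6.51677001e-05,
        1.58399912e+00, -3.77835692e-02]), 'joint_velocities': array([-0.00104095, -0.00096076,  0.00037486,  0.00043554,  0.00026273,
       -0.00013762]), 'joint_efforts': array([ 1.09000255e-03, -7.31146359e+01, -6.32217407e+01,  9.55544942e-05,
        7.91864368e-04,  1.07123270e-07]), 'tcp_pos': array([230.69075574, 634.34342184, 191.96631699]), 'ee_rot': array([-3.86575601e-05,  1.73534107e-01,  9.84827859e-01, -2.47347365e-05]), 'wrist_force': array([-0.17769745,  0.65835988, -0.12643904]), 'torque': array([-0.02522937, -0.02101421, -0.00551181]), 'grip_force': 0.0, 'grip_width': 0.9977139989416268}
{'camera_matrix': array([[518.90314683,   0.        , 315.98246687],
       [  0.        , 518.90314683, 243.0789291 ],
       [  0.        ,   0.        ,   1.        ]]), 'rvec': array([ 2.1667656 , -2.14640754,  0.17153664]), 'tvec': array([-142.45589231,  573.36430083,  998.0064882 ])} {'camera_matrix': array([[518.4527149 ,   0.        , 315.4812323 ],
       [  0.        , 518.4527149 , 244.04931682],
       [  0.        ,   0.        ,   1.        ]]), 'rvec': array([ 1.63725468,  1.6449801 , -0.85057006]), 'tvec': array([ 118.20964459, -237.73279581, 1548.50474962])}
```

View pics/scene0.png

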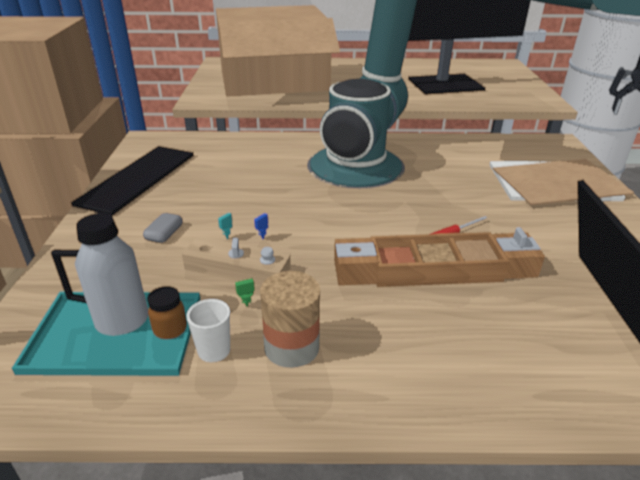

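View pics/top0.png

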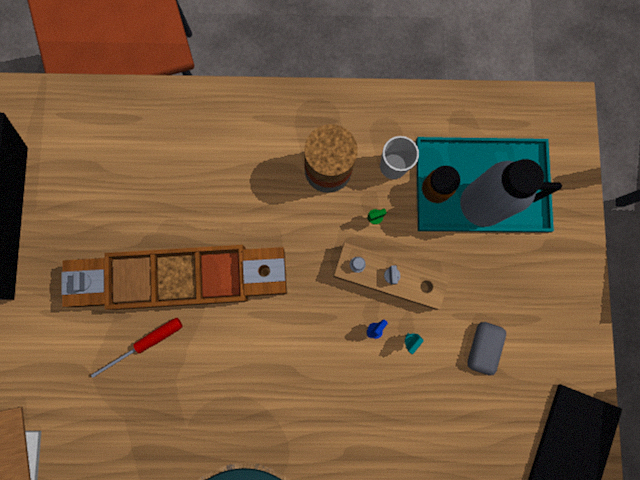

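Scene: grey wing screw at about (235,247) in the rack's centre hole, round pin (267,255) beside it. Top: wing (392,275), pin (357,264), empty rack hole (427,287), pilot (264,271).
Could be mistaken for the screw: pin (357,264), blue (377,328), turquoise (413,343) and green (376,215) look-alikes, and the screw already home (75,282). I choose the grey wing at top (392,275).

```bash
cat > h.py <<'E'
from bench import bot
import cv2, numpy as np
def cam(c):
    p=bot.camera_params(c); R=cv2.Rodrigues(p['rvec'])[0]; return p['camera_matrix'],R,np.array(p['tvec']).ravel()
def onz(c,row,col,z):
    K,R,t=cam(c); d=R.T@np.linalg.inv(K)@[col,row,1]; o=-R.T@t
    return o+d*(z-o[2])/d[2]
def pix(c,P):
    K,R,t=cam(c); q=K@(R@np.array(P,float)+t); return q[:2]/q[2]
E
python3 - <<'E'
from h import *
np.set_printoptions(precision=1,suppress=True)
t=bot.snapshot("top"); s=bot.snapshot("scene")
a=cv2.resize(t[235:315,330:450],None,fx=6.5,fy=6.5,interpolation=cv2.INTER_CUBIC)[:,:780]
cv2.imwrite("pics/c1.png",a)
b=cv2.resize(s[225:285,180:300],None,fx=6.5,fy=6.5,interpolation=cv2.INTER_CUBIC)
cv2.imwrite("pics/c2.png",b)
print("screw top z42",onz("top",275,394,42),"scene",onz("scene",257,237,42))
print("pilot",onz("top",271,263,60),onz("scene",249,355,60))
print("home screw",onz("top",282,75,60), "pin",onz("top",265,356,42),"empty hole",onz("top",287,427,42))
for c in("top","scene"):
  for d in bot.trace(c,"screw"):
    m=d['mask']; r,cc=np.nonzero(m); 
    print(c,round(d['conf'],2),d['extent'],cc.mean().round(1),r.mean().round(1),cv2.minAreaRect(np.c_[cc,r].astype(np.int32)))
  for d in bot.spot_point(c,"screw_tip"): print(d)
E
```

```text
screw top z42 [ 512.1 -292.9   42. ] scene [ 525.8 -283.2   42. ]
pilot [516.  -33.9  60. ] [519.5 -35.   60. ]
home screw [491.2 328.   60. ] pin [ 531.4 -217.2   42. ] empty hole [ 488.9 -358.4   42. ]
top 0.69 [364.8, 310.3, 30.4, 21.1] 378.3 319.8 ((378.5000305175781, 320.0), (12.020814895629883, 28.991374969482422), 45.0)
top 0.68 [375.8, 196.3, 22.9, 21.1] 388.1 206.5 ((387.48529052734375, 207.30880737304688), (12.690895080566406, 29.669254302978516), 59.036251068115234)
top 0.6 [383.8, 266.1, 13.3, 19.1] 391.3 275.0 ((391.2000732421875, 275.3999938964844), (16.099689483642578, 14.310833930969238), 63.43495178222656)
top 0.58 [410.9, 346.5, 21.0, 29.3] 419.9 364.2 ((420.0615234375, 360.82379150390625), (18.74089813232422, 29.876794815063477), 5.19442892074585)
{'point': [346.7, 419.1], 'conf': 0.94}
{'point': [325.9, 361.4], 'conf': 0.8}
{'point': [164.7, 393.7], 'conf': 0.66}
{'point': [217.1, 372.6], 'conf': 0.62}
scene 0.75 [236.8, 230.6, 27.5, 17.0] 250.0 239.4 ((252.0, 239.0), (14.0, 24.0), 90.0)
scene 0.63 [228.4, 240.7, 13.7, 22.1] 234.9 249.9 ((233.45254516601562, 248.74453735351562), (19.821096420288086, 14.524079322814941), 70.01689147949219)
scene 0.61 [214.2, 219.5, 16.5, 9.3] 221.6 221.6 ((221.50003051757812, 221.00003051757812), (12.020814895629883, 13.435027122497559), 45.0)
scene 0.46 [228.1, 297.1, 12.0, 9.4] 232.2 301.3 ((232.6499786376953, 301.5500183105469), (7.778174877166748, 11.87939453125), 81.8698959350586)
{'point': [236.3, 265.9], 'conf': 0.65}
{'point': [268.7, 237.8], 'conf': 0.61}
{'point': [296.8, 238.0], 'conf': 0.59}
{'point': [233.4, 458.3], 'conf': 0.44}
```

View pics/c1.png

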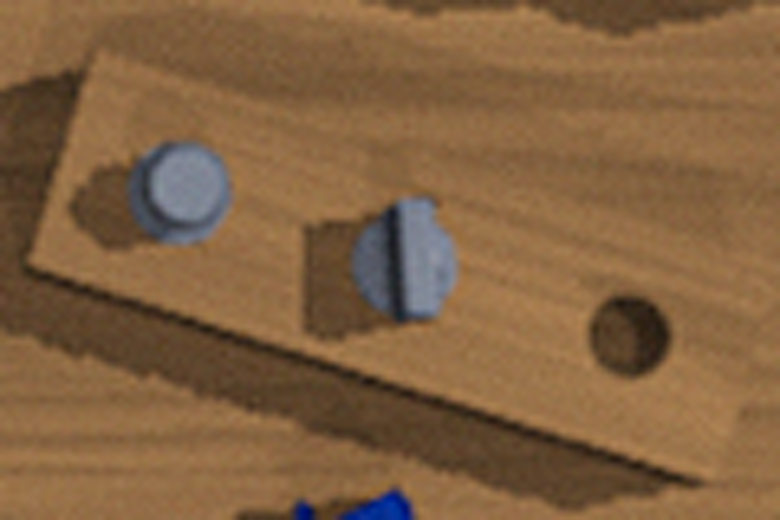

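View pics/c2.png

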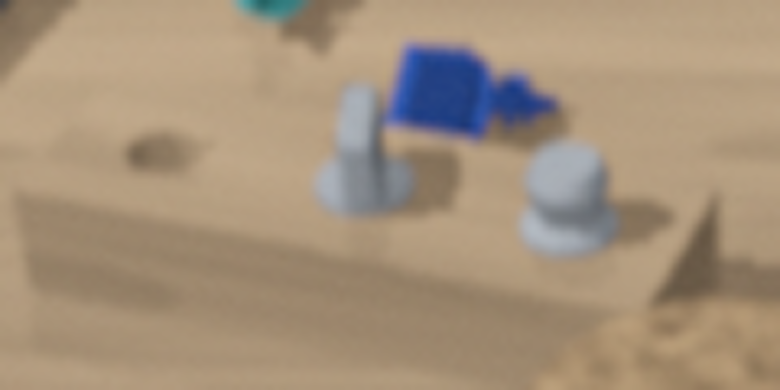

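The crops confirm a grey wing on a flange at c1 (420,260) (top pixel about 394,275), with the wing's long side nearly along image vertical. The round-headed pin is at c1 (180,190), so it is not the target.

```bash
python3 - <<'E'
from h import *
np.set_printoptions(precision=1,suppress=True)
def C(x,y,ox,oy): return oy+(y+.5)/6.5-.5, ox+(x+.5)/6.5-.5
print("flange top", onz("top",*C(405,262,330,235),45), onz("scene",*C(363,186,180,225),45))
print("wing top", onz("top",*C(419,260,330,235),72), onz("scene",*C(359,97,180,225),72))
a=onz("top",*C(419,200,330,235),72); b=onz("top",*C(421,319,330,235),72); print("ends",a,b,np.linalg.norm(a-b),np.degrees(np.arctan2(*(a-b)[1::-1])))
t=bot.snapshot("top"); s=bot.snapshot("scene")
a=cv2.resize(t[245:300,235:295],None,fx=6.5,fy=6.5,interpolation=cv2.INTER_CUBIC)
b=cv2.resize(s[225:280,325:385],None,fx=6.5,fy=6.5,interpolation=cv2.INTER_CUBIC)
cv2.imwrite("pics/c3.png",np.hstack([a,b]))
ex=onz("top",*C(629,337,330,235),42); pn=onz("top",*C(183,193,330,235),45)
print("rack hole",ex,"pin",pn,"mid",(ex+pn)/2,np.linalg.norm((ex-pn)[:2]))
E
```

```text
flange top [ 512.1 -288.2   45. ] [ 516.4 -287.5   45. ]
wing top [ 510.5 -288.    72. ] [ 504.4 -288.1   72. ]
ends [ 528.4 -288.2   72. ] [ 493.  -288.3   72. ] 35.452856391717084 0.2149508632894273
rack hole [ 490.  -357.1   42. ] pin [ 532.6 -220.4   45. ] mid [ 511.3 -288.8   43.5] 143.22986014232754
```

View pics/c3.png

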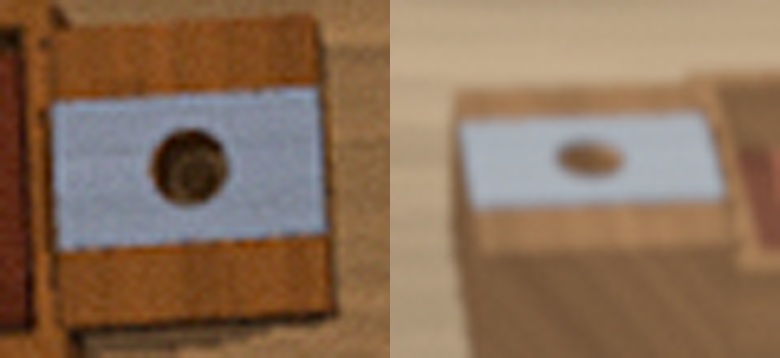

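c3 shows the pilot hole at left (189,166), about top pixel (264,270), and at right (591,158), about scene pixel (355.5,249). The screw is at about (511.5,-288.2), with its wing along world x; the midpoint of the other two rack holes agrees, and their spacing of 143 mm matches 144.

```bash
python3 - <<'E'
from h import *
def C(x,y,ox,oy): return oy+(y+.5)/6.5-.5, ox+(x+.5)/6.5-.5
print("pilot",onz("top",*C(189,166,235,245),60),onz("scene",*C(201,158,325,225),60))
E
python3 -m creep '[[[0.06,-0.195,0,0,0,0.29],[0.06,-0.195,0,0,0,0.29],[0.06,-0.195,0,0,0,0.29],[0.06,-0.195,0,0,0,0.29],[0.06,-0.195,0,0,0,0.29]]]' 0 80
python3 -m creep '[[[0.06,-0.195,0,0,0,0.29],[0.06,-0.195,0,0,0,0.29],[0.06,-0.195,0,0,0,0.29],[0.06,-0.195,0,0,0,0.29],[0.06,-0.195,0,0,0,0.29]]]'
python3 -m creep '[[[0.06,-0.195,0,0,0,0.29],[0.06,-0.195,0,0,0,0.29],[0.06,-0.195,0,0,0,0.29],[0.06,-0.195,0,0,0,0.29],[0.06,-0.195,0,0,0,0.29]]]'
```

```text
pilot [517.7455259  -35.09150746  60.        ] [519.03050656 -33.8952182   60.        ]
time_s: 1.52
tcp_pos: [320.9, 340.0, 192.2]
ee_rot: [0.0, 0.116, 0.993, 0.0]
wrist_force: [1.3, -0.3, 0.4]
grip_width: 0.505
grip_force: 0.0
time_s: 2.15
tcp_pos: [410.9, 47.4, 192.4]
ee_rot: [0.001, 0.058, 0.998, 0.0]
wrist_force: [0.7, 1.0, -0.3]
grip_width: 0.497
grip_force: 0.0
time_s: 2.78
tcp_pos: [500.9, -245.4, 192.2]
ee_rot: [0.0, 0.0, 1.0, -0.0]
wrist_force: [0.1, 1.0, 0.3]
grip_width: 0.5
grip_force: 0.0
```

```bash
python3 -m creep '[[[0.0353,-0.143,0,0,0,0],[0,0,-0.15,0,0,0],[0,0,-0.15,0,0,0],[0,0,-0.10,0,0,0],[0,0,0,0,0,0]]]'
python3 - <<'E'
from h import *
import cv2
t=bot.snapshot("top"); s=bot.snapshot("scene")
a=cv2.resize(t[240:310,340:450],(740,470),interpolation=cv2.INTER_CUBIC)
b=cv2.resize(s[200:280,185:295],None,fx=5,fy=5,interpolation=cv2.INTER_CUBIC)
cv2.imwrite("pics/c4.png",b)
E
```

```text
time_s: 3.4
tcp_pos: [510.2, -285.4, 70.0]
ee_rot: [-0.002, 0.0, 1.0, 0.001]
wrist_force: [1.1, 0.6, 2.0]
grip_width: 0.501
grip_force: 0.0
```

View pics/c4.png

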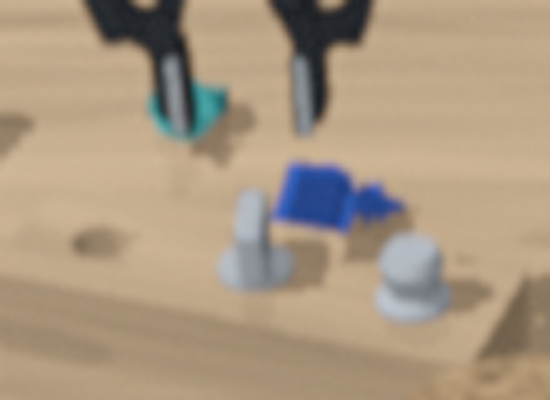

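c4 shows the fingers straddling the wing's line, at crop (175,130) and (303,133), with the tips still clearly above the wing top (250,195).

```bash
python3 - <<'E'
from h import *
o=bot.observe(); print(o['tcp_pos'],o['ee_rot'],o['wrist_force'])
for z in(72,80,90,100): print(z,pix("scene",(511,-288,z)))
E
```

```text
[ 511.69515584 -286.29614506   73.34641122] [ 4.53058377e-04  3.85077272e-04  9.99999782e-01 -2.88740771e-04] [ 0.5183348  -0.37358803 -0.46216009]
72 [234.45236482 241.26933663]
80 [234.13452558 238.11840525]
90 [233.73342455 234.14204965]
100 [233.32803587 230.123188  ]
```

```bash
python3 - <<'E'
from h import *
s=bot.snapshot("scene"); t=bot.snapshot("top")
b=cv2.resize(s[200:270,185:265],(480,420),interpolation=cv2.INTER_CUBIC)
a=cv2.resize(t[240:310,360:410],(300,420),interpolation=cv2.INTER_CUBIC)
cv2.imwrite("pics/c5.png",np.hstack([b,a])); print(bot.observe()['tcp_pos'])
E
```

```text
[ 512.06891243 -286.45608347   73.98780231]
```

View pics/c5.png

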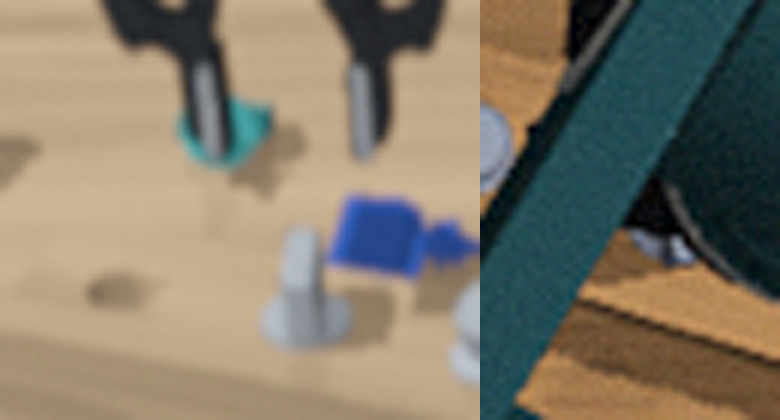

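c5: tips at about (213,155) and (363,155), i.e. scene row 226, about 12 px above the wing top (300,235). In y they straddle the wing, so I can lower safely.

```bash
python3 -m creep '[[[0,-0.0055,-0.04,0,0,0],[0,0,-0.035,0,0,0],[0,0,0,0,0,0],[0,0,0,0,0,0],[0,0,0,0,0,0]]]'
python3 - <<'E'
from h import *
s=bot.snapshot("scene")
b=cv2.resize(s[200:270,185:265],(640,560),interpolation=cv2.INTER_CUBIC)
cv2.imwrite("pics/c6.png",b); print(bot.observe()['tcp_pos'])
for x,z in((511,52),(511,85),(470,85),(440,85),(511,110)): print(x,z,pix("scene",(x,-288,z)),pix("top",(x,-288,z)))
E
```

```text
time_s: 4.22
tcp_pos: [511.5, -287.8, 49.8]
ee_rot: [0.0, 0.0, 1.0, -0.0]
wrist_force: [-0.9, 0.6, 0.3]
grip_width: 0.501
grip_force: 0.0
[ 511.43029406 -287.78126982   49.83587677]
511 52 [235.23536874 249.0317251 ] [392.35413489 275.13830279]
511 85 [233.93450676 236.13549845] [395.19341623 273.77025311]
470 85 [236.42020994 225.44336687] [395.48100876 295.33723042]
440 85 [238.14602837 218.01984263] [395.69358252 311.27844229]
511 110 [232.91829042 226.06113507] [397.47225342 272.67224199]
```

View pics/c6.png

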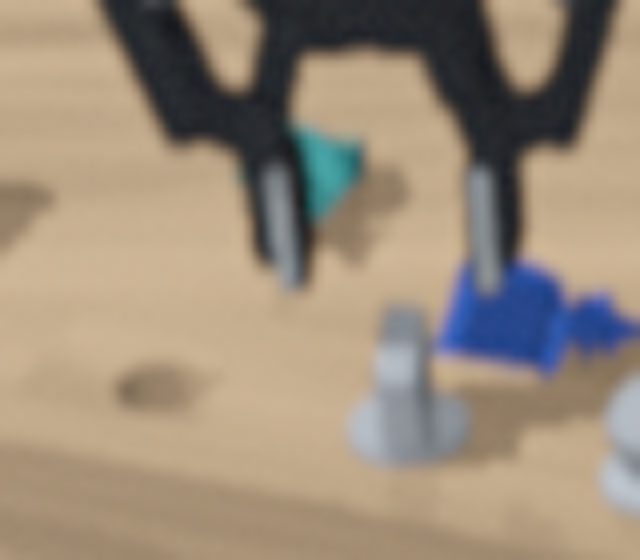

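c6: tips at crop (290,288) and (490,290), just above the wing top (403,310) in the image. Closing gently tests the position: an opening of about 0.14 means the wing is gripped.

```bash
python3 -m creep '[[[0,0,0,0,0,0],[0,0,0,0,0,0],[0,0,0,0,0,0],[0,0,0,0,0,0],[0,0,0,0,0,0]]]' 1 30
python3 - <<'E'
from h import *
s=bot.snapshot("scene"); t=bot.snapshot("top")
b=cv2.resize(s[200:270,185:265],(480,420),interpolation=cv2.INTER_CUBIC)
a=cv2.resize(t[240:310,360:410],(300,420),interpolation=cv2.INTER_CUBIC)
cv2.imwrite("pics/c7.png",np.hstack([b,a])); o=bot.observe();print(o['tcp_pos'],o['grip_width'],o['grip_force'],bot.hold_point_z)
E
```

```text
time_s: 4.9
tcp_pos: [511.3, -287.7, 49.5]
ee_rot: [0.0, 0.0, 1.0, -0.0]
wrist_force: [-0.7, -0.1, -0.5]
grip_width: -0.002
grip_force: 0.0
[ 511.30408792 -287.68746195   49.50015837] 0.004328736326310254 0.0 18.700000000000003
```

View pics/c7.png

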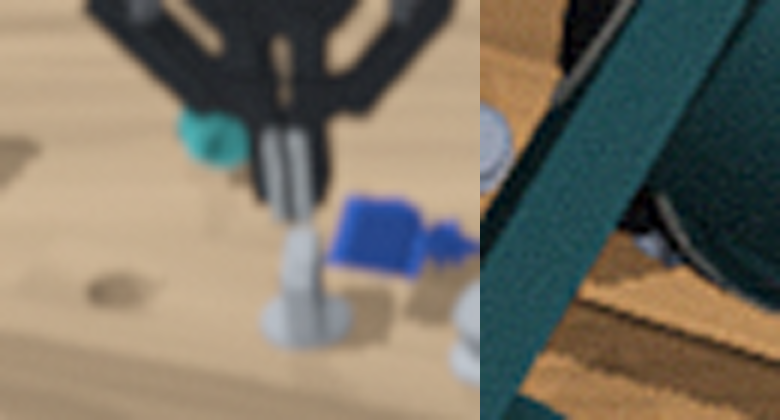

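c7: the shut tips at (290,218) sit just above the wing top (300,228), and nothing is gripped. The top crop shows wood where the fingers would be if x were off. So x and y are right, and the real tips are about 35 mm higher than the reported TCP. I'll open, lower by 34 mm with force checks, and close again.

```bash
Z=0; python3 -m creep '[[[0,0,0,0,0,0],[0,0,0,0,0,0],[0,0,-0.03,0,0,0],[0,0,-0.03,0,0,0],[0,0,0,0,0,0]]]' 0 80
python3 -m creep '[[[0,0,-0.02,0,0,0],[0,0,-0.02,0,0,0],[0,0,-0.013,0,0,0],[0,0,0,0,0,0],[0,0,0,0,0,0]]]'
```

```text
time_s: 5.62
tcp_pos: [510.8, -287.3, 30.2]
ee_rot: [-0.001, 0.0, 1.0, 0.0]
wrist_force: [0.1, 0.4, -0.0]
grip_width: 0.497
grip_force: 0.0
time_s: 6.25
tcp_pos: [511.4, -287.8, 15.8]
ee_rot: [0.0, 0.0, 1.0, -0.0]
wrist_force: [-0.3, -0.2, -0.5]
grip_width: 0.504
grip_force: 0.0
```

```bash
python3 -m creep '[[[0,0,0,0,0,0],[0,0,0,0,0,0],[0,0,0,0,0,0],[0,0,0,0,0,0],[0,0,0,0,0,0]]]' 1 80
python3 - <<'E'
from h import *
s=bot.snapshot("scene")
b=cv2.resize(s[200:270,185:265],(640,560),interpolation=cv2.INTER_CUBIC)
cv2.imwrite("pics/c8.png",b); o=bot.observe();print(o['tcp_pos'],o['grip_width'],o['grip_force'],o['wrist_force'])
E
```

```text
time_s: 6.88
tcp_pos: [511.5, -287.8, 16.0]
ee_rot: [0.0, 0.0, 1.0, -0.0]
wrist_force: [-0.6, -0.0, 4.2]
grip_width: 0.119
grip_force: 79.2
[ 511.51238733 -287.84065614   16.01300094] 0.11788881315194306 79.20982003211975 [-0.18650921  0.40304632  5.6865497 ]
```

View pics/c8.png

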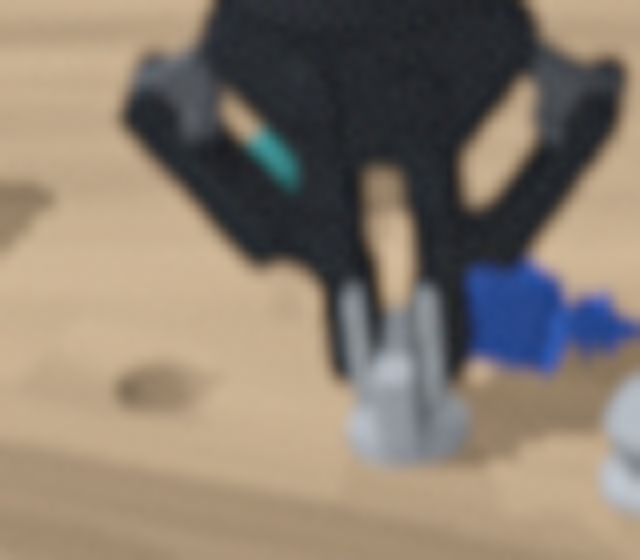

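c8: the pads hold the wing (395,360), opening 0.12 (about 10–12 mm), 79 N, with the tips on the flange. TCP 16 corresponds to flange underside 42, so the offset is -26 and the flange will be flat at TCP z of about 34. Next I lift, carry to (518.1,-34.2), and wind back counter-clockwise in the air so there is room for the whole drive.

```bash
python3 -m creep '[[[0,0,0.10,0,0,0],[0,0,0.18,0,0,0],[0.0044,0.169,0.02,0,0,1],[0.0044,0.169,0,0,0,1],[0.0044,0.169,0,0,0,1]]]'
python3 -m creep '[[[0.0044,0.169,0,0,0,1],[0.0044,0.169,0,0,0,1],[0,0,0,0,0,1],[0,0,0,0,0,1],[0,0,0,0,0,1]]]'
python3 -m creep '[[[0,0,0,0,0,1],[0,0,0,0,0,1],[0,0,0,0,0,1],[0,0,0,0,0,1],[0,0,0,0,0,0]]]'
python3 - <<'E'
from h import *
o=bot.observe();print(o['tcp_pos'],o['grip_width'],o['wrist_force'],o['q'],o['ee_rot'])
bot.snapshot("scene"); bot.snapshot("top")
for c in("scene","top"):
  for d in bot.spot_point(c,"screw_tip")+bot.spot_point(c,"screw")+bot.spot_point(c,"pilot"): print(c,d)
T=o['tcp_pos']; print("pred tip",pix("scene",T+[0,0,-8]),pix("top",T+[0,0,-8]),"flange",pix("scene",T+[0,0,26]))
E
```

```text
time_s: 7.55
tcp_pos: [514.9, -134.1, 105.5]
ee_rot: [-0.0, -0.12, 0.993, 0.0]
wrist_force: [0.4, 0.6, -0.8]
grip_width: 0.113
grip_force: 78.5
time_s: 8.18
tcp_pos: [517.7, -33.9, 105.2]
ee_rot: [-0.0, -0.316, 0.949, 0.0]
wrist_force: [-0.3, -0.0, -0.5]
grip_width: 0.119
grip_force: 78.5
time_s: 8.8
tcp_pos: [517.7, -34.2, 105.3]
ee_rot: [-0.0, -0.461, 0.887, 0.0]
wrist_force: [0.8, -0.3, -0.3]
grip_width: 0.116
grip_force: 78.5
[517.71848217 -34.1556069  105.27132356] 0.11585341839365218 [ 0.82475163 -0.28787354 -0.25523401] [-1.15071190e-01 -1.92272560e-01  1.88222009e+00  4.09298272e-05
  1.45214864e+00 -2.64467795e+00] [-1.97186060e-04 -4.61249356e-01  8.87270515e-01  1.57837777e-04]
scene {'point': [240.7, 266.5], 'conf': 0.8}
scene {'point': [234.9, 357.7], 'conf': 0.75}
scene {'point': [222.9, 215.8], 'conf': 0.68}
scene {'point': [302.2, 249.8], 'conf': 0.54}
scene {'point': [220.2, 361.0], 'conf': 0.28}
scene {'point': [238.2, 250.7], 'conf': 0.83}
scene {'point': [219.9, 218.8], 'conf': 0.74}
scene {'point': [222.1, 358.1], 'conf': 0.64}
scene {'point': [308.2, 231.8], 'conf': 0.5}
scene {'point': [270.7, 236.8], 'conf': 0.49}
scene {'point': [248.3, 355.5], 'conf': 0.7}
top {'point': [326.8, 360.8], 'conf': 0.81}
top {'point': [346.8, 418.2], 'conf': 0.8}
top {'point': [359.5, 422.7], 'conf': 0.94}
top {'point': [207.2, 386.8], 'conf': 0.59}
top {'point': [319.2, 377.8], 'conf': 0.5}
pred tip [356.25177737 233.78421478] [261.54252384 268.36499915] flange [357.11831023 219.81715567]
```

The measured tip and flange pixels match the prediction within about 1.5 px, so the held offset is right. Lowering into the hole.

```bash
python3 -m creep '[[[0.001,0,-0.06,0,0,0],[0,0,-0.06,0,0,0],[0,0,-0.03,0,0,0],[0,0,0,0,0,0],[0,0,0,0,0,0]]]'
python3 -m creep '[[[0,0,-0.01,0,0,0],[0,0,-0.01,0,0,0],[0,0,-0.005,0,0,0],[0,0,0,0,0,0],[0,0,0,0,0,0]]]'
```

```text
time_s: 9.82
tcp_pos: [518.4, -34.2, 61.0]
ee_rot: [0.0, -0.461, 0.887, -0.0]
wrist_force: [-1.1, 0.1, -0.5]
grip_width: 0.117
grip_force: 78.5
time_s: 10.45
tcp_pos: [518.2, -34.2, 53.2]
ee_rot: [0.0, -0.461, 0.887, -0.0]
wrist_force: [0.3, -0.3, -1.0]
grip_width: 0.116
grip_force: 78.5
```

```bash
python3 -m creep '[[[0,0,-0.005,0,0,0],[0,0,-0.005,0,0,0],[0,0,-0.005,0,0,0],[0,0,0,0,0,0],[0,0,0,0,0,0]]]'
```

```text
time_s: 11.08
tcp_pos: [518.2, -34.2, 48.6]
ee_rot: [0.0, -0.461, 0.887, -0.0]
wrist_force: [0.2, 0.3, -1.4]
grip_width: 0.117
grip_force: 78.5
```

```bash
python3 -m creep '[[[0,0,-0.004,0,0,0],[0,0,-0.003,0,0,0],[0,0,0,0,0,0],[0,0,0,0,0,0],[0,0,0,0,0,0]]]'
```

```text
time_s: 11.7
tcp_pos: [518.2, -34.2, 46.5]
ee_rot: [0.0, -0.461, 0.887, -0.0]
wrist_force: [0.1, 0.1, -0.4]
grip_width: 0.119
grip_force: 78.5
```

```bash
python3 -m creep '[[[0,0,-0.003,0,0,0],[0,0,-0.003,0,0,0],[0,0,0,0,0,0],[0,0,0,0,0,0],[0,0,0,0,0,0]]]'
```

```text
time_s: 12.32
tcp_pos: [518.5, -34.3, 45.4]
ee_rot: [0.0, -0.461, 0.887, -0.0]
wrist_force: [-1.8, 0.9, 6.1]
grip_width: 0.119
grip_force: 79.7
```

```bash
python3 -m creep '[[[0,0,-0.003,0,0,0],[0,0,0,0,0,0],[0,0,-0.0009,0,0,-1],[0,0,-0.0009,0,0,-1],[0,0,-0.0009,0,0,-1]]]'
```

```text
time_s: 12.95
tcp_pos: [518.6, -34.2, 43.9]
ee_rot: [0.001, -0.351, 0.936, -0.0]
wrist_force: [-2.2, 0.4, 8.0]
grip_width: 0.115
grip_force: 79.8
```

```bash
python3 -m creep '[[[0,0,-0.004,0,0,0],[0,0,-0.0009,0,0,-1],[0,0,-0.0009,0,0,-1],[0,0,-0.0009,0,0,-1],[0,0,-0.0009,0,0,-1]]]'
```

```text
time_s: 13.58
tcp_pos: [518.9, -34.2, 42.1]
ee_rot: [0.001, -0.197, 0.98, -0.0]
wrist_force: [-1.8, 1.2, 12.6]
grip_width: 0.118
grip_force: 80.4
```

```bash
python3 -m creep '[[[0,0,-0.002,0,0,-1],[0,0,-0.0009,0,0,-1],[0,0,-0.0009,0,0,-1],[0,0,-0.0009,0,0,-1],[0,0,-0.0009,0,0,-1]]]'
python3 -c "
from bench import bot;o=bot.observe();print(o['torque'],o['wrist_force'])"
```

```text
time_s: 14.2
tcp_pos: [519.1, -34.1, 40.9]
ee_rot: [0.001, 0.002, 1.0, 0.0]
wrist_force: [-4.0, 2.4, 16.0]
grip_width: 0.115
grip_force: 80.9
[0.39547955 0.73863736 0.07957065] [-3.97647528  2.429481   16.02711118]
```

```bash
python3 -m creep '[[[0,0,-0.0009,0,0,-1],[0,0,-0.0009,0,0,-1],[0,0,-0.0009,0,0,-1],[0,0,-0.0009,0,0,-1],[0,0,-0.0009,0,0,-1]]]'
python3 -c "
from bench import bot;o=bot.observe();print(o['torque'],o['wrist_force'])"
```

```text
time_s: 14.82
tcp_pos: [519.2, -34.0, 39.5]
ee_rot: [0.001, 0.2, 0.98, 0.0]
wrist_force: [-2.3, 1.8, 16.4]
grip_width: 0.121
grip_force: 80.9
[0.55719846 0.51914143 0.04630826] [-2.28481867  1.83411368 16.36768322]
```

```bash
python3 -m creep '[[[0,0,-0.0009,0,0,-1],[0,0,-0.0009,0,0,-1],[0,0,-0.0009,0,0,-1],[0,0,-0.0009,0,0,-1],[0,0,-0.0009,0,0,-1]]]'
python3 -c "
from bench import bot;o=bot.observe();print(o['torque'],o['wrist_force'])"
```

```text
time_s: 15.45
tcp_pos: [519.4, -34.0, 38.3]
ee_rot: [0.001, 0.391, 0.92, 0.001]
wrist_force: [-1.6, 3.6, 15.8]
grip_width: 0.118
grip_force: 80.9
[0.63285264 0.24872198 0.1098969 ] [-1.6224016   3.61765122 15.81113709]
```

```bash
python3 -m creep '[[[0,0,-0.0009,0,0,-1],[0,0,-0.0009,0,0,-1],[0,0,-0.0009,0,0,-1],[0,0,-0.0009,0,0,-1],[0,0,-0.0009,0,0,-1]]]'
python3 -c "
from bench import bot;o=bot.observe();print(o['torque'],o['wrist_force'])"
```

```text
time_s: 16.08
tcp_pos: [519.6, -34.0, 37.0]
ee_rot: [0.001, 0.566, 0.824, 0.001]
wrist_force: [-0.4, 2.4, 15.1]
grip_width: 0.115
grip_force: 80.8
[ 0.44806853 -0.06011362  0.03655209] [-0.36333168  2.43306529 15.1034797 ]
```

```bash
python3 -m creep '[[[0,0,-0.0009,0,0,-1],[0,0,-0.0009,0,0,-1],[0,0,-0.0009,0,0,-1],[0,0,-0.0009,0,0,-1],[0,0,0,0,0,0]]]'
python3 -c "
from bench import bot;o=bot.observe();print(o['torque'],o['wrist_force'],o['q'][5])"
```

```text
time_s: 16.7
tcp_pos: [519.6, -34.2, 35.8]
ee_rot: [0.001, 0.69, 0.724, 0.001]
wrist_force: [0.5, 2.4, 13.5]
grip_width: 0.12
grip_force: 80.6
[ 0.20916018 -0.17469564 -0.08833012] [ 0.47197707  2.40725255 13.48916763] -0.16377274028100205
```

```bash
python3 -m creep '[[[0,0,-0.0016,0,0,-1],[0,0,-0.0009,0,0,-1],[0,0,-0.0009,0,0,-1],[0,0,0,0,0,0],[0,0,0,0,0,0]]]'
python3 -c "
from bench import bot;o=bot.observe();print(o['torque'],o['wrist_force'],o['q'][5])
bot.snapshot('scene')
for d in bot.spot_point('scene','screw'): print(d)"
```

```text
time_s: 17.32
tcp_pos: [519.8, -34.2, 35.0]
ee_rot: [0.001, 0.771, 0.637, 0.001]
wrist_force: [0.8, 1.9, 15.1]
grip_width: 0.12
grip_force: 80.8
[ 0.12376558 -0.20699456  0.0408179 ] [ 0.78487686  1.87468465 15.08583314] 0.0750589832908355
{'point': [238.8, 253.2], 'conf': 0.83}
{'point': [308.0, 232.8], 'conf': 0.71}
{'point': [222.2, 220.5], 'conf': 0.7}
{'point': [246.3, 356.2], 'conf': 0.6}
```

```bash
python3 -m creep '[[[0,0,-0.0009,0,0,-1],[0,0,-0.0009,0,0,-1],[0,0,-0.0009,0,0,-1],[0,0,0,0,0,0],[0,0,0,0,0,0]]]'
python3 -c "
from bench import bot
for i in range(3): o=bot.observe();print(o['torque'],o['wrist_force'],o['tcp_pos'][2]);bot.snapshot('top')"
```

```text
time_s: 18.05
tcp_pos: [519.7, -34.3, 34.1]
ee_rot: [0.001, 0.842, 0.54, 0.002]
wrist_force: [0.8, -0.8, 15.2]
grip_width: 0.117
grip_force: 80.6
[-0.03556359 -0.23886519 -0.02573009] [ 0.75184026 -0.76414309 15.19405299] 34.06425900150317
[ 0.04256123 -0.25390511 -0.0121966 ] [ 1.32361076  0.15489973 14.10872304] 34.09073163777405
[-0.01009359 -0.17015986  0.05200383] [ 0.52177946 -0.30840778 14.84180236] 34.07307330719878
```

```bash
python3 -m creep '[[[0,0,-0.0009,0,0,-1],[0,0,-0.0009,0,0,-1],[0,0,0,0,0,0],[0,0,0,0,0,0],[0,0,0,0,0,0]]]'
python3 -c "
from bench import bot
for i in range(3): o=bot.observe();print(o['torque'],o['wrist_force'],o['tcp_pos'][2]);bot.snapshot('top')"
```

```text
time_s: 18.82
tcp_pos: [519.9, -34.5, 34.0]
ee_rot: [0.001, 0.882, 0.471, 0.002]
wrist_force: [-0.3, -0.5, 18.1]
grip_width: 0.116
grip_force: 81.2
[-0.13838917  0.08623984 -0.0689116 ] [-0.31041259 -0.45720975 18.14367045] 33.980606091972824
[-0.15023471  0.06686363 -0.09478602] [-0.47142031  0.23936771 18.73337923] 33.97396168771866
[-0.17057749  0.01095564 -0.07463466] [ 0.03373986 -0.9716152  18.3005314 ] 33.99893357536217
```

```bash
python3 -m creep '[[[0,0,0,0,0,-1],[0,0,0,0,0,0],[0,0,0,0,0,0],[0,0,0,0,0,0],[0,0,0,0,0,0]]]'
python3 -c "
from bench import bot
for i in range(3): o=bot.observe();print(o['torque'],o['wrist_force'],o['tcp_pos'][2]);bot.snapshot('scene')
for d in bot.spot_point('scene','screw'): print(d)
from h import *
print(pix('scene',(518.5,-34.3,60)))"
```

```text
time_s: 19.6
tcp_pos: [519.9, -34.5, 34.0]
ee_rot: [0.001, 0.9, 0.435, 0.002]
wrist_force: [1.2, -0.9, 19.0]
grip_width: 0.115
grip_force: 81.2
[-0.17416609  0.00735214 -0.04740555] [ 1.21175186 -0.88568106 19.03677219] 33.97234413655757
[-0.12591169  0.02597462 -0.05441065] [ 0.49783432 -0.83066702 18.34639271] 33.98799709087556
[-0.15306082  0.00431641 -0.08450332] [-0.22480271 -1.09749252 18.85747074] 34.00584650137048
{'point': [220.8, 218.1], 'conf': 0.62}
{'point': [240.3, 252.2], 'conf': 0.62}
{'point': [308.6, 233.4], 'conf': 0.52}
{'point': [247.4, 352.3], 'conf': 0.45}
[355.29168836 248.73686143]
```

z has stalled at 34.0, the predicted home height; force has risen and the tilting moments have changed, so the flange is on the strap, about 0.2 rad past first touch. I'll relieve the press, let go, rise and check.

```bash
python3 -m creep '[[[0,0,0.007,0,0,0],[0,0,0,0,0,0],[0,0,0,0,0,0],[0,0,0,0,0,0],[0,0,0,0,0,0]]]'
python3 -c "
from bench import bot
o=bot.observe();print(o['torque'],o['wrist_force'],o['tcp_pos'])"
python3 -m creep '[[[0,0,0,0,0,0],[0,0,0,0,0,0],[0,0,0,0,0,0],[0,0,0,0,0,0],[0,0,0,0,0,0]]]' 0
python3 -m creep '[[[0,0,0.05,0,0,0],[0,0,0.15,0,0,0],[0,0,0.2,0,0,0],[-0.1,0,0.2,0,0,0],[-0.15,0,0,0,0,0]]]'
python3 -m creep '[[[-0.1,-0.18,0,0,0,0],[0,-0.18,0,0,0,0],[0,-0.18,0,0,0,0],[0,-0.18,0,0,0,0],[0,0,0,0,0,0]]]'
python3 - <<'E'
from h import *
for c in("scene","top"):
  bot.snapshot(c)
  for q in("screw","screw_tip","pilot"):
    print(c,q,[(round(d['conf'],2),d['point']) for d in bot.spot_point(c,q)])
  print([(round(d['conf'],2),d['extent']) for d in bot.find_in(c,"screw")])
for z in(60,63,65,68,90): print(z,pix("scene",(518.3,-34.5,z)),pix("top",(518.3,-34.5,z)))
E
```

```text
time_s: 20.42
tcp_pos: [518.6, -34.3, 34.1]
ee_rot: [0.0, 0.9, 0.435, 0.0]
wrist_force: [-0.1, 0.1, 6.5]
grip_width: 0.116
grip_force: 79.4
[-0.02410555 -0.14310457  0.02155329] [-0.12036764  0.05878801  6.52958174] [518.59805996 -34.2674874   34.09081271]
time_s: 21.05
tcp_pos: [518.2, -34.2, 33.6]
ee_rot: [-0.0, 0.9, 0.435, -0.0]
wrist_force: [-0.2, -0.5, -1.0]
grip_width: 0.501
grip_force: 0.0
time_s: 21.68
tcp_pos: [445.9, -34.3, 215.0]
ee_rot: [0.002, 0.9, 0.435, 0.003]
wrist_force: [-0.0, 0.4, 0.2]
grip_width: 0.498
grip_force: 0.0
time_s: 22.3
tcp_pos: [414.6, -252.8, 210.1]
ee_rot: [0.0, 0.901, 0.434, -0.0]
wrist_force: [-0.3, 0.4, 0.4]
grip_width: 0.5
grip_force: 0.0
scene screw [(0.84, [248.4, 356.9]), (0.63, [221.3, 219.0]), (0.63, [241.3, 251.9]), (0.47, [303.8, 232.9])]
scene screw_tip [(0.66, [305.8, 250.1]), (0.62, [222.6, 218.6]), (0.61, [261.2, 357.0]), (0.53, [239.1, 267.4])]
scene pilot [(0.79, [248.5, 355.5])]
[(0.78, [347.2, 234.4, 19.9, 21.8]), (0.71, [224.5, 299.6, 25.8, 12.9]), (0.69, [211.7, 215.8, 15.9, 12.8]), (0.67, [239.2, 234.5, 24.7, 11.1])]
top screw [(0.64, [206.4, 385.1]), (0.52, [271.8, 263.0])]
top screw_tip [(0.7, [214.9, 368.4])]
top pilot [(0.84, [272.3, 264.5])]
[(0.71, [373.1, 199.6, 24.7, 17.3]), (0.57, [61.9, 246.1, 223.5, 63.1]), (0.53, [253.6, 263.4, 18.1, 17.8])]
60 [355.19064189 248.68105205] [263.35642796 269.82886946]
63 [355.26270839 247.51597385] [263.2301629 269.691147 ]
65 [355.31087937 246.73720748] [263.14557246 269.59888075]
68 [355.38332663 245.56597361] [263.01806133 269.45979915]
90 [355.92170276 236.862202  ] [262.05942123 268.41417123]
```

The screw stands upright at the pilot. The measured flange origin is scene row 248.4 against 248.7 expected for flat, and it agrees with the contact height. Handing in.

```bash
python3 -c "
from bench import bot
print(bot.hand_in())"
```

```text
the job is handed in; nothing more can be done
None
```

The screw is driven home in the pilot hole, with its flange on the strap by contact height and the scene camera, and released; the highest press I read was about 19 N, I stopped about 0.2 rad past first touch, and the job went in at about 23 s with no verdict returned.

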